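# Find the rattling sample case and hold it out

## Robot

A 6-joint arm with a two-finger parallel gripper is mounted at the origin on the work surface. World frame = base frame: x ahead of the robot, y to its left, z up, the work surface at z = 0. Lengths are in m, angles in rad, forces in N, time in s.
With the tool pointing down it reaches from about 0.35 to 0.875 m from the base axis. Payload 4.2 kg.
Tool frame: the origin (TCP) lies between the finger pads; the fingertips stand 22 mm ahead of it and the grasp point (between the pads) lies 3 mm ahead of it (env.tip_extent is the distance from the TCP to the fingertips, in m); z points along the fingers, y is the line along which they close (so a half turn about z gives the same grasp; the last joint's range is limited). The gripper opens to 85 mm and grips with 20 to 120 N. Pads are 22 mm wide; open, the fingers measure 114 mm over their backs; the gripper's body (76 mm by 85 mm) begins 54 mm behind the grasp point. The pads swing forward as they close: fully open they stand 13 mm farther back than shut.
Start: joints at [-0.856, 0.385, 0.008, 0, -1.194, -0.259], TCP at [0.275, -0.561, 0.253] pointing down, gripper open.
Joint ranges: [-3.14, 3.14], [-1.21, 2.06], [-1.07, 1.41], [-3.16, 2.05], [-2.99, -0.16], [-3.1, 3.1]. Speed limits (rad/s): [2.79, 2.79, 3.14, 3.14, 3.14, 3.14].

## Interface

Orientations are given as a unit quaternion [x, y, z, w].
In Python, from plant import env gives the robot as it stands.
- The arm moves only by the tool servo_tool, never from a script. Its argument "targets" is text: rows parted by semicolons, each of 7 numbers parted by spaces: the shift along the tool's x, y, z in m, then the turn, a rotation vector about the tool's x, y, z in units of 6 degrees (1.0 is 6 degrees), then the opening, from 0 (shut) to 1 (fully open). In form: tx ty tz ax ay az hand; .... A call has 1 to 5 rows; each row is the pose to reach, as a shift and turn from the pose commanded when the call began, along the tool's axes at that moment; what a row does not reach only later rows make up. A row lasts 1/8 s, in which the tool goes at most 62.5 mm and 10.7 degrees, less where a joint would pass 70% of its speed; a pose out of reach is approached as far as the arm can. A call with a gripper value outside its range is refused whole. The fingers move at their own pace and stop on an object; the grip force is fixed at half the most. Time passes only in rows, so rows that repeat a pose let the fingers close. It gives the time, the measured TCP pose, the force, the opening and the grip force at its end, in the units of the state.
- env.observe(): the state, without advancing time (a new reading comes with each control period).
- env.capture(name): name is "scene" or "top" or "wrist"; returns the picture (384x512x3 uint8, red, green, blue); there is no depth.
- env.camera_model(name): a dict with "intrinsics" (3x3 intrinsics, pixels), "R" (3x3) and "t" (3): a world point X has camera coordinates R X + t; the wrist camera has in their place "mount" (4x4, takes a point from camera to tool coordinates, whose origin is the TCP and whose axes are the flange's). Camera axes: x right, y down, z forward; pixel columns grow to the right and rows downward; lengths in m; the calibration is good to about 2 mm. A picture is of the moment at which its call begins: read the wrist's pose just before it. camera_model takes no time and is no camera call.
- env.finish_job(): hands the job in; it is judged then, once.
Trained networks look in the newest picture that a camera, given by its name, has taken for a name from the list of things; names that differ only in an ending like _2 or _b are one class to them, and where a whole thing is asked for, a point or a joint stands for the part that bears it (a point fixed in the world has none). Each returns a list of dicts, best first, with "confidence" (0 to 1); they miss things now and then, are a little off and sometimes report something else, mostly with a low value. They report only what shows in the picture. A call takes as long as a camera call. They do not tell look-alikes from the thing itself.
- env.look_for(camera, label): "point" ([x, y, z] in m, in the coordinates of the camera as it stood for that picture, good to about 4 mm: the middle of the surface that is visible of it).
The state is a dict: "clock": time; "joint_pos": joint angles; "qvel": joint speeds; "joint_torque": joint torques, N m; "eef_pos": TCP position; "tool_rot": TCP orientation; "force": force on the tool from outside, world axes, zero at the start; "torque": the same for the moment, N m; "grip_width": opening from 0.0 (shut) to 1.0 (fully open); "grasp_force": force on a finger pad.
Only numpy, scipy, OpenCV 4.12 (cv2) and the standard library are available. Lean on these libraries where they do the work, as an engineer would, in place of code of your own. Each camera call takes 0.05 s, during which the arm holds its last target. There are 200 camera calls.

## Task

Turn the mixer's speed knob fully anticlockwise to off first, before any case is picked up, so that its hum does not mask the rattle. Then pick up the three sealed blue cases one at a time and shake them until you find the one that rattles, standing any quiet one back where it stood. Finish while still holding the rattling case, level and still, over the middle of the green handover mat about a hand's width above it, and leave everything else on the bench alone.

Things in the scene. Friction and masses are not known exactly. Their poses are not given: they have to be found in the camera images.
- speed (a joint): speed knob of the bench mixer: 0 is off, at its end stop fully anticlockwise seen from above; grows in rad as it is turned clockwise, to 2.6; starts between 0.6 and 1.4; stays where it is left and turns with about 0.03 N m of friction
- speed_grip (a point): the knob's grip point, on its upright turning axis at the height to grip it, 37 mm above the mixer's deck; the bar is 42 mm long, 14 mm wide and ends 7 mm above this point. Turns with the knob: its x axis lies along the grip bar. The raised plate platform of the mixer begins 75 mm from this axis, towards the mixer's rear, and its top is 32 mm above the deck
- mixer: bench mixer, fixed: grey box 240 (x) x 150 (y) x 55 mm high with a black knob on its deck at x = -80 mm and a plate platform (top 87 mm above the bench) behind it at x = 0 to 121 mm. Origin: centre of the underside; front faces -x
- mat: green handover mat, fixed, 130 (x) x 190 (y) x 3 mm, lying flat on the bench and empty. Origin: centre of the underside
- case_1: sealed opaque blue case, white latch on each end, paper label with orange stripe on the lid: 130 (x, long) x 50 (y) x 54 (z, up) mm, 0.2 to 0.5 kg; all three look alike. One of the three (drawn anew each time; weight does not tell) hides a loose 32 mm steel ball of 130 g, free to run 40 mm either way along x and knock on the ends; the others hold nothing loose. Origin: centre of the underside
- case_2: sealed opaque blue case, white latch on each end, paper label with orange stripe on the lid: 130 (x, long) x 50 (y) x 54 (z, up) mm, 0.2 to 0.5 kg; all three look alike. One of the three (drawn anew each time; weight does not tell) hides a loose 32 mm steel ball of 130 g, free to run 40 mm either way along x and knock on the ends; the others hold nothing loose. Origin: centre of the underside
- case_3: sealed opaque blue case, white latch on each end, paper label with orange stripe on the lid: 130 (x, long) x 50 (y) x 54 (z, up) mm, 0.2 to 0.5 kg; all three look alike. One of the three (drawn anew each time; weight does not tell) hides a loose 32 mm steel ball of 130 g, free to run 40 mm either way along x and knock on the ends; the others hold nothing loose. Origin: centre of the underside
- tube_rack: orange tube rack, 60 x 160 x 46 mm, with capped tubes to 65 mm high. Bystander: leave it alone. Origin: centre of its underside
- tip_box: grey pipette-tip box with clear lid, 120 x 85 x 62 mm. Bystander: leave it alone. Origin: centre of its underside
- spray: white bottle with blue label and red cap, 66 mm across, 170 mm high. Bystander: leave it alone. Origin: centre of its underside
- timer: white bench timer, 55 x 55 x 24 mm. Bystander: leave it alone. Origin: centre of its underside
- dishes: stack of three clear dishes, 90 mm across, 44 mm high. Bystander: leave it alone. Origin: centre of its underside
Not all that is in view belongs to the job. Leave any pink look-alike of the case_3 alone.

How it is judged:
By the outcome, as a careful person would: the job done as asked, in the order asked, and still so for the second after the job is handed in, while the arm keeps its last pose, push and grip.
It also fails if it takes over 72 s, if anything falls off the work surface, if the arm or the gripper's body presses on something with over 40 N, if the wrist force passes 120 N, or if a joint passes its speed limit or range.

## Working session

There is one attempt and no reset: what is moved stays moved. The work goes in short steps, Python scripts to look and compute and a tool call to move; the robot and the scene stay as the last step left them, time stands still between calls to the robot, and variables do not carry over. Pictures are saved under pics/ and viewed, at most 10 in all, crops included, and the job is handed in when it is done.

Besides the shell and the picture viewer there is one more tool, called after "Request:" by a JSON object that holds its "fn" and its "kwargs". servo_tool: Moves the arm, as the interface text tells. Its arguments: {"type":"object","properties":{"targets":{"type":"string"}},"required":["targets"]}

```bash
ls; mkdir -p pics; python3 - <<'E'
from plant import env
import cv2,numpy as np
a=env.capture("scene");b=env.capture("top")
cv2.imwrite("pics/a.png",a[...,::-1]);cv2.imwrite("pics/b.png",cv2.resize(b,(800,600))[...,::-1])
for n in("scene","top"):
    m=env.camera_model(n);print(n,{k:np.round(v,3).tolist() for k,v in m.items()})
m=env.camera_model("wrist");print({k:np.round(v,3).tolist() for k,v in m.items()})
m=env.camera_model("top");R=np.array(m["R"]);t=np.array(m["t"])
for l in("case_1","mat","mixer","speed_grip","spray","tube_rack","tip_box","timer","dishes"):
    for d in env.look_for("top",l):
        print(l,np.round(R.T@(np.array(d["point"])-t),3),round(d["confidence"],2))
s=env.observe();print({k:np.round(v,3).tolist() for k,v in s.items()},env.tip_extent)
E
```

```text
pics
scene {'intrinsics': [[465.93, 0.0, 261.985], [0.0, 465.93, 189.988], [0.0, 0.0, 1.0]], 'R': [[0.715, 0.699, 0.01], [0.557, -0.56, -0.614], [-0.424, 0.444, -0.789]], 't': [-0.416, -0.253, 1.533]}
top {'intrinsics': [[409.21, 0.0, 248.94], [0.0, 409.21, 195.789], [0.0, 0.0, 1.0]], 'R': [[0.006, -1.0, 0.005], [-0.994, -0.006, -0.106], [0.106, -0.004, -0.994]], 't': [-0.012, 0.542, 1.261]}
{'intrinsics': [[268.308, 0.0, 254.504], [0.0, 268.308, 192.429], [0.0, 0.0, 1.0]], 'mount': [[-0.001, -0.965, -0.262, 0.067], [1.0, -0.001, 0.0, 0.0], [-0.001, -0.262, 0.965, -0.12], [0.0, 0.0, 0.0, 1.0]]}
case_1 [ 0.451 -0.042  0.059] 0.84
case_1 [ 0.433 -0.328  0.057] 0.76
case_1 [ 0.437 -0.171  0.056] 0.66
case_1 [0.328 0.099 0.053] 0.64
mat [ 0.679 -0.02   0.004] 0.58
mat [0.419 0.286 0.08 ] 0.45
mixer [0.494 0.291 0.056] 0.9
speed_grip [0.415 0.289 0.076] 0.67
spray [0.686 0.394 0.115] 0.74
tube_rack [ 0.699 -0.251  0.045] 0.78
tip_box [0.768 0.221 0.062] 0.88
tip_box [0.487 0.104 0.023] 0.5
timer [0.495 0.294 0.056] 0.72
dishes [ 0.6   -0.412  0.048] 0.95
dishes [ 0.435 -0.17   0.056] 0.16
{'clock': 0.55, 'joint_pos': [-0.856, 0.385, 0.008, -0.0, -1.194, -0.259], 'qvel': [0.002, -0.001, -0.001, 0.001, 0.001, 0.0], 'joint_torque': [0.0, -39.176, 18.849, 4.188, -0.001, -0.0], 'eef_pos': [0.275, -0.561, 0.253], 'tool_rot': [-0.226, 0.974, 0.0, 0.0], 'force': [-0.911, 0.839, -0.222], 'torque': [0.003, 0.056, 0.001], 'grasp_force': 0.0, 'grip_width': 1.002} 0.022
```

View pics/a.png

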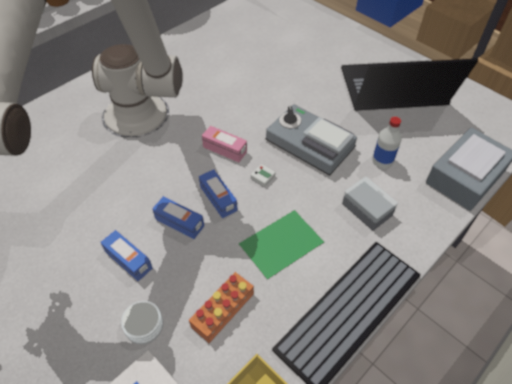

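View pics/b.png

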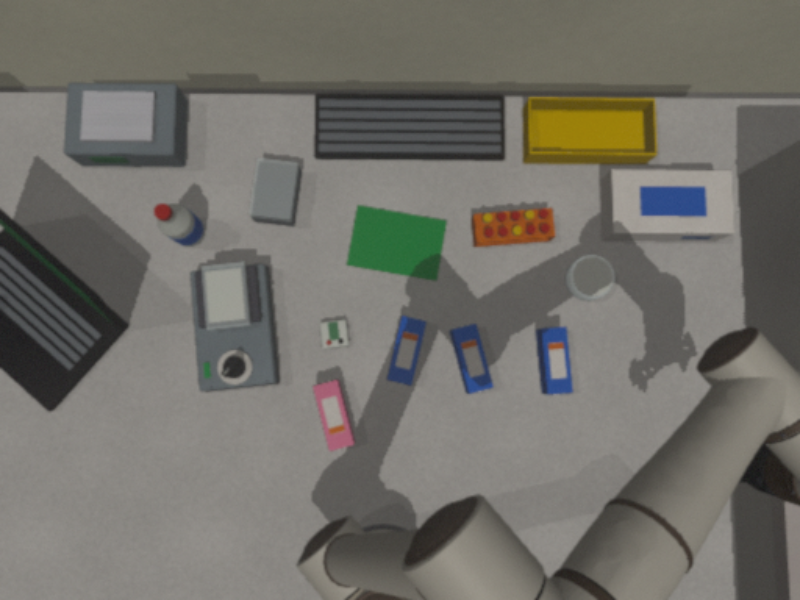

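The scene view shows three blue cases in a row, near (127,255), (178,217) and (218,193). The pink decoy is at (224,143), the knob at (290,115) and the mat at (282,242). In the 800x600 top view the knob is at about (233,367). Next I'll measure the rectangles.

```bash
cat > h.py <<'E'
from plant import env
import cv2,numpy as np
from scipy.spatial.transform import Rotation as Ro
def unproj(n,uv,z):
    m=env.camera_model(n);K,R,t=[np.array(m[k]) for k in("intrinsics","R","t")]
    d=(R.T@np.linalg.inv(K)@np.c_[np.atleast_2d(uv),np.ones(len(np.atleast_2d(uv)))].T).T
    c=-R.T@t
    return c+d*((z-c[2])/d[:,2])[:,None]
def rects(n,img,lo,hi,z,amin):
    h=cv2.cvtColor(img,cv2.COLOR_RGB2HSV);mk=cv2.inRange(h,lo,hi)
    mk=cv2.morphologyEx(mk,cv2.MORPH_CLOSE,np.ones((5,5)))
    for c in cv2.findContours(mk,cv2.RETR_EXTERNAL,cv2.CHAIN_APPROX_NONE)[0]:
        if cv2.contourArea(c)<amin: continue
        p=unproj(n,c[:,0,:].astype(float),z)[:,:2]
        (cx,cy),(w,hh),a=cv2.minAreaRect((p*1000).astype(np.float32))
        if w<hh: w,hh,a=hh,w,a+90
        yield np.round([cx,cy,w,hh,(a+90)%180-90],1)
def delta(p,yaw):
    "shift in tool axes and az (6 deg units) to reach TCP p with tool x along yaw deg (mod 180), tool down"
    s=env.observe();r=Ro.from_quat(s["tool_rot"]);M=r.as_matrix()
    y0=np.degrees(np.arctan2(M[1,0],M[0,0]));d=(yaw-y0+90)%180-90
    print("t",np.round(s["clock"],2),"at",np.round(s["eef_pos"],3),"yaw",round(y0,1),"j6",round(s["joint_pos"][5],2),"tilt",np.round(np.degrees(np.arccos(-M[2,2])),1))
    print("shift",np.round(M.T@(np.array(p)-s["eef_pos"]),4),"az",round(-d/6,2))
E
python3 - <<'E'
from h import *
b=env.capture("top")
print("blue",*rects("top",b,(105,130,40),(130,255,255),.054,150),sep="\n")
print("green",*rects("top",b,(50,120,40),(80,255,255),.003,400),sep="\n")
c=b[215:260,120:185];cv2.imwrite("pics/c.png",cv2.resize(c,None,fx=10,fy=10,interpolation=cv2.INTER_CUBIC)[...,::-1])
a=env.capture("scene")[90:150,250:340];cv2.imwrite("pics/d.png",cv2.resize(a,None,fx=8,fy=8,interpolation=cv2.INTER_CUBIC)[...,::-1])
delta([.415,.289,.25],0)
E
```

```text
blue
[ 434.6 -336.2  125.6   48.8    4.4]
[ 436.9 -171.1  124.2   48.3   14.2]
[ 755.8 -579.8  125.5   54.9  -89.6]
green
[677.9 -23.  184.2 124.8  80.3]
t 0.65 at [ 0.275 -0.561  0.253] yaw -153.9 j6 -0.26 tilt 0.0
shift [-0.4998  0.7018  0.0033] az 4.35
```

View pics/c.png

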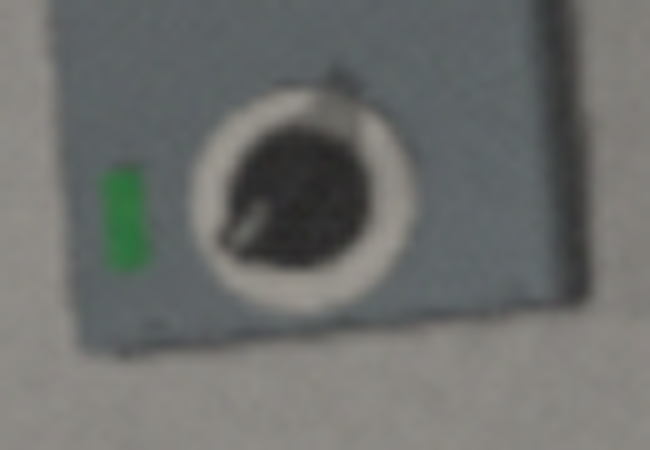

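Request:
{"fn": "servo_tool", "kwargs": {"targets": "-0.5 0.7 0.01 0 0 0 1;-0.5 0.7 0.01 0 0 0 1;-0.5 0.7 0.01 0 0 0 1;-0.5 0.7 0.01 0 0 0 1;-0.5 0.7 0.01 0 0 0 1"}}

```text
clock: 1.27
eef_pos: [0.3264, -0.2512, 0.25]
tool_rot: [-0.226, 0.974, -0.0, 0.001]
force: [1.4, 0.2, 0.2]
grip_width: 0.999
grasp_force: 0.0
```

Request:
{"fn": "servo_tool", "kwargs": {"targets": "-0.318 0.445 0.01 0 0 -16 1;-0.318 0.445 0.01 0 0 -16 1;-0.318 0.445 0.01 0 0 -16 1;-0.318 0.445 0.01 0 0 -16 1;-0.318 0.445 0.01 0 0 -16 1"}}

```text
clock: 1.9
eef_pos: [0.3774, 0.0575, 0.2447]
tool_rot: [-0.644, 0.765, -0.0, 0.001]
force: [1.4, -0.5, 0.3]
grip_width: 0.999
grasp_force: 0.0
```

```bash
python3 - <<'E'
from h import *
delta([.415,.289,.24],-58)
E
```

```text
t 1.9 at [0.377 0.058 0.245] yaw -99.8 j6 -0.75 tilt 0.1
shift [-0.2345  0.0022  0.005 ] az -6.96
```

Request:
{"fn": "servo_tool", "kwargs": {"targets": "-0.2345 0 0.005 0 0 -7 1;-0.2345 0 0.005 0 0 -7 1;-0.2345 0 0.005 0 0 -7 1;-0.2345 0 0.005 0 0 -7 1;-0.2345 0 0.005 0 0 -7 1"}}

```text
clock: 2.52
eef_pos: [0.4192, 0.289, 0.2384]
tool_rot: [0.875, -0.485, 0.0, 0.0]
force: [-0.8, 0.4, 0.9]
grip_width: 1.006
grasp_force: 0.0
```

```bash
cat >> h.py <<'E'
def wview(path=None):
    "wrist picture warped to a plane: returns image and function pixel,z->world"
    s=env.observe();im=env.capture("wrist");m=env.camera_model("wrist")
    T=np.eye(4);T[:3,:3]=Ro.from_quat(s["tool_rot"]).as_matrix();T[:3,3]=s["eef_pos"];C=T@np.array(m["mount"]);Ki=np.linalg.inv(m["intrinsics"])
    def up(uv,z):
        uv=np.atleast_2d(uv).astype(float);d=(C[:3,:3]@Ki@np.c_[uv,np.ones(len(uv))].T).T
        return C[:3,3]+d*((z-C[2,3])/d[:,2])[:,None]
    if path: cv2.imwrite(path,im[...,::-1])
    return im,up,C
E
python3 - <<'E'
from h import *
im,up,C=wview("pics/e.png")
for d in env.look_for("wrist","speed_grip"): print(np.round((C@np.r_[d["point"],1])[:3],3),d["confidence"])
delta([.415,.289,.24],-58)
E
```

```text
[0.416 0.287 0.07 ] 0.77
t 2.62 at [0.419 0.286 0.239] yaw -58.2 j6 -0.36 tilt 0.1
shift [-0.0044  0.0015 -0.0014] az -0.03
```

View pics/e.png

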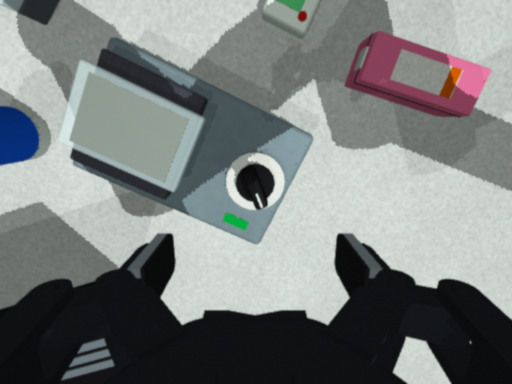

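The wrist view shows the knob at (253,182), with its bar and white pointer running down towards (262,206). I'll zoom in to get the bar angle.

```bash
python3 - <<'E'
from h import *
im,up,C=wview()
# metric rectification on plane z=.099 (bar top), 0.25 mm/px; right=+x world, up=+y world
c=np.array([.416,.287]);N=300;s=.00025
g=np.array([[-1,-1],[1,-1],[1,1],[-1,1]])*N*s
W=np.c_[c+g,np.full(4,.099)]
m=env.camera_model("wrist");K=np.array(m["intrinsics"]);Ci=np.linalg.inv(C)
q=(K@(Ci[:3,:3]@W.T+Ci[:3,3:])).T;q=q[:,:2]/q[:,2:]
H=cv2.getPerspectiveTransform(q.astype(np.float32),np.float32([[0,2*N],[2*N,2*N],[2*N,0],[0,0]]))
r=cv2.warpPerspective(im,H,(2*N,2*N),flags=cv2.INTER_CUBIC)
r=cv2.convertScaleAbs(r,alpha=1.8,beta=10)
cv2.imwrite("pics/f.png",r[...,::-1])
E
```

```text
(no output)
```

View pics/f.png

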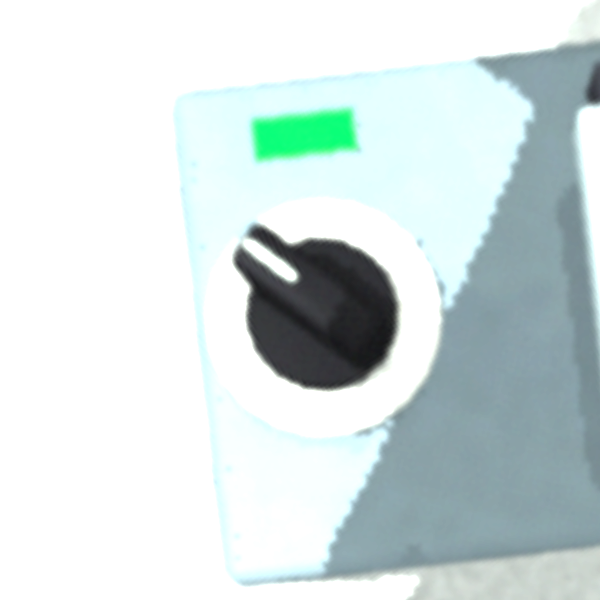

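In the rectified view (0.25 mm/px) the bar runs from (250,240) down to the right at about -40°, centred near (313,292). That puts the axis at about (0.418, 0.288).

Request:
{"fn": "servo_tool", "kwargs": {"targets": "-0.002 0 0.05 0 0 -1.5 1;-0.002 0 0.1 0 0 -3 1;-0.002 0 0.13 0 0 -3 1;-0.002 0 0.144 0 0 -3 1;-0.002 0 0.144 0 0 -3 1"}}

```text
clock: 3.3
eef_pos: [0.418, 0.2871, 0.095]
tool_rot: [0.939, -0.344, -0.0, 0.0]
force: [-0.2, 0.1, 1.1]
grip_width: 1.001
grasp_force: 0.0
```

Request:
{"fn": "servo_tool", "kwargs": {"targets": "0 0 0 0 0 0 0;0 0 0 0 0 0 0;0 0 0 0 0 0 0;0 0 0 0 0 0 0;0 0 0 0 0 0 0"}}

```text
clock: 3.92
eef_pos: [0.4192, 0.2892, 0.0959]
tool_rot: [0.939, -0.343, 0.001, -0.002]
force: [3.4, 2.1, 2.4]
grip_width: 0.151
grasp_force: 60.8
```

Request:
{"fn": "servo_tool", "kwargs": {"targets": "0 -0.0025 0 0 0 -1 0;0 -0.0025 0 0 0 -2.3 0;0 -0.0025 0 0 0 -3.7 0;0 -0.0025 0 0 0 -5 0;0 -0.0025 0 0 0 -5.5 0"}}

```text
clock: 4.55
eef_pos: [0.4199, 0.2903, 0.0959]
tool_rot: [0.998, -0.061, 0.001, -0.001]
force: [0.9, 1.7, 5.2]
grip_width: 0.15
grasp_force: 61.2
```

```bash
cat >> h.py <<'E'
def knob():
    s=env.observe();M=Ro.from_quat(s["tool_rot"]).as_matrix()
    print("yaw",np.round(np.degrees(np.arctan2(M[1,0],M[0,0])),2),"tq",np.round(s["torque"],3),"F",np.round(s["force"],1),"jt6",np.round(s["joint_torque"][5],3),"j",np.round(s["joint_pos"],2),s["grip_width"])
E
python3 -c "
from h import *
knob()"
```

```text
yaw -7.03 tq [ 0.189  0.137 -0.058] F [0.9 1.7 5.2] jt6 -0.139 j [ 0.92  0.37 -0.48  0.   -0.72  0.52] 0.14986466068804374
```

Request:
{"fn": "servo_tool", "kwargs": {"targets": "0 0 0 0 0 -1 0;0 0 0 0 0 -2 0;0 0 0 0 0 -2 0"}}

```text
clock: 4.92
eef_pos: [0.4199, 0.2907, 0.0959]
tool_rot: [0.999, 0.042, 0.001, -0.001]
force: [-1.1, 2.0, 5.2]
grip_width: 0.151
grasp_force: 61.3
```

```bash
python3 -c "
from h import *
knob()"
```

```text
yaw 4.81 tq [0.62  0.353 0.03 ] F [-1.1  2.   5.2] jt6 0.129 j [ 0.92  0.37 -0.47  0.   -0.72  0.73] 0.15079897272869133
```

Request:
{"fn": "servo_tool", "kwargs": {"targets": "0 0 0 0 0 -1 0;0 0 0 0 0 -2 0;0 0 0 0 0 -2 0"}}

```text
clock: 5.3
eef_pos: [0.4217, 0.2912, 0.0961]
tool_rot: [0.99, 0.143, 0.003, -0.002]
force: [6.3, 0.1, 3.0]
grip_width: 0.151
grasp_force: 132.9
```

```bash
python3 -c "
from h import *
knob()"
```

```text
yaw 16.44 tq [ 0.175 -1.863 -1.35 ] F [6.3 0.1 3. ] jt6 1.429 j [ 0.92  0.37 -0.47  0.   -0.72  0.94] 0.15089507125518933
```

Request:
{"fn": "servo_tool", "kwargs": {"targets": "0 0 0 0 0 0 1;0 0 0 0 0 0 1;0 0 0 0 0 0 1;0 0 -0.05 0 0 0 1;0 0 -0.1 0 0 0 1"}}

```text
clock: 5.92
eef_pos: [0.4189, 0.2892, 0.1954]
tool_rot: [0.989, 0.147, -0.001, 0.001]
force: [1.2, 0.8, 1.1]
grip_width: 1.004
grasp_force: 0.0
```

Request:
{"fn": "servo_tool", "kwargs": {"targets": "-0.015 0 -0.05 0 0 0 1;-0.015 0 -0.05 0 0 0 1"}}

```text
clock: 6.18
eef_pos: [0.4057, 0.2865, 0.2492]
tool_rot: [0.989, 0.147, 0.003, -0.003]
force: [0.3, 0.4, 0.8]
grip_width: 0.999
grasp_force: 0.0
```

```bash
python3 - <<'E'
from h import *
knob()
im,up,C=wview()
c=np.array([.418,.288]);N=300;s=.0002
g=np.array([[-1,-1],[1,-1],[1,1],[-1,1]])*N*s
W=np.c_[c+g,np.full(4,.099)]
m=env.camera_model("wrist");K=np.array(m["intrinsics"]);Ci=np.linalg.inv(C)
q=(K@(Ci[:3,:3]@W.T+Ci[:3,3:])).T;q=q[:,:2]/q[:,2:]
H=cv2.getPerspectiveTransform(q.astype(np.float32),np.float32([[0,2*N],[2*N,2*N],[2*N,0],[0,0]]))
r=cv2.warpPerspective(im,H,(2*N,2*N),flags=cv2.INTER_CUBIC)
cv2.imwrite("pics/g.png",cv2.convertScaleAbs(r,alpha=1.8,beta=10)[...,::-1])
print(*rects("top",env.capture("top"),(105,130,40),(130,255,255),.054,150),sep="\n")
E
```

```text
yaw 16.9 tq [0.027 0.021 0.007] F [0.3 0.4 0.8] jt6 -0.022 j [ 0.94  0.16 -0.31  0.   -1.09  0.92] 0.9991701641895169
[ 435.  -336.3  126.5   48.5    4.4]
[ 437.6 -170.5  125.8   48.9   15.2]
[453.  -42.3 126.   46.5 -13. ]
[ 755.8 -579.8  125.5   54.9  -89.6]
```

View pics/g.png

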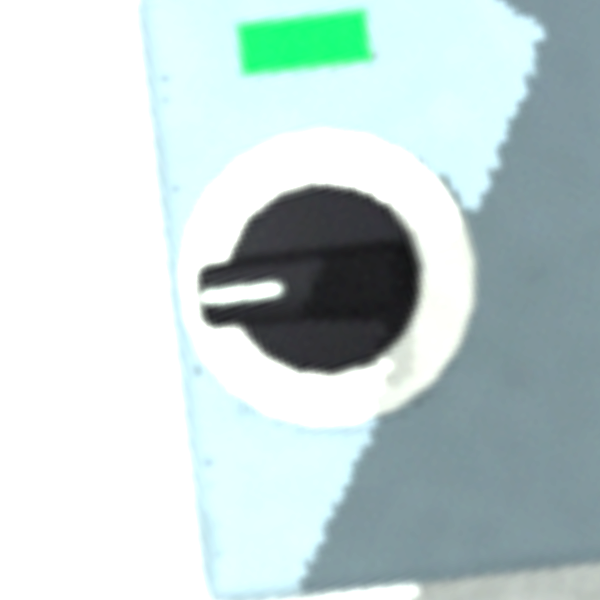

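The bar now points to the mixer's front, parallel with it, which is the off stop. Next is the nearest case.

Request:
{"fn": "servo_tool", "kwargs": {"targets": "-0.05 0.328 0.02 0 0 5 1;-0.05 0.328 0.02 0 0 5 1;-0.05 0.328 0.02 0 0 5 1;-0.05 0.328 0.02 0 0 5 1;-0.05 0.328 0.02 0 0 5 1"}}

```text
clock: 6.9
eef_pos: [0.4485, -0.0255, 0.2243]
tool_rot: [0.993, -0.114, -0.002, 0.001]
force: [1.4, 0.2, 0.4]
grip_width: 1.001
grasp_force: 0.0
```

Request:
{"fn": "servo_tool", "kwargs": {"targets": "0 0 0 0 0 0 1;0 0 0 0 0 0 1"}}

```text
clock: 7.15
eef_pos: [0.4488, -0.0237, 0.2248]
tool_rot: [0.993, -0.115, -0.002, 0.001]
force: [0.2, 0.8, -0.2]
grip_width: 0.998
grasp_force: 0.0
```

```bash
cat >> h.py <<'E'
def wrects():
    im,up,C=wview()
    h=cv2.cvtColor(im,cv2.COLOR_RGB2HSV);mk=cv2.inRange(h,(105,130,60),(130,255,255))
    for d in env.look_for("wrist","case_1"): print("net",np.round((C@np.r_[d["point"],1])[:3],3),round(d["confidence"],2))
    return im,up,mk
E
python3 - <<'E'
from h import *
im,up,mk=wrects()
cv2.imwrite("pics/h.png",im[...,::-1])
delta([.453,-.042,.22],-13)
E
```

```text
net [0.33  0.083 0.052] 0.84
net [ 0.443 -0.311  0.023] 0.61
net [ 0.447 -0.164  0.054] 0.56
t 7.25 at [ 0.449 -0.022  0.225] yaw -13.1 j6 1.03 tilt 0.1
shift [0.0081 0.0182 0.0055] az -0.01
```

View pics/h.png

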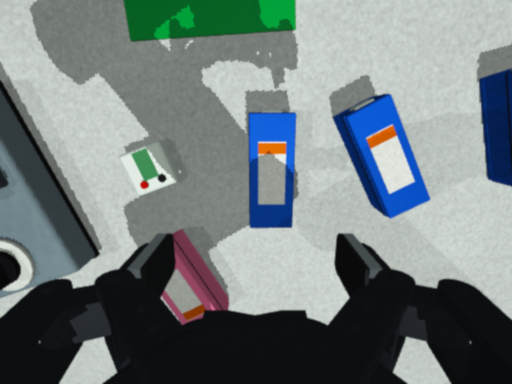

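The wrist view shows case A aligned with the fingers, its lid corners at about (249,113), (296,113), (293,227) and (250,227). Case B is to its right, and the pink decoy is under the left finger at lower left.

```bash
python3 - <<'E'
from h import *
im,up,C=wview()
p=up([[249,113],[296,113],[293,227],[250,227]],.054);print(np.round(p,4),p.mean(0).round(4))
e=(p[0]+p[1]-p[2]-p[3]);print(np.degrees(np.arctan2(e[1],e[0])))
delta([p.mean(0)[0],p.mean(0)[1],.033],-13)
E
```

```text
[[ 0.5205 -0.0334  0.054 ]
 [ 0.5094 -0.081   0.054 ]
 [ 0.3848 -0.0538  0.054 ]
 [ 0.3962 -0.0049  0.054 ]] [ 0.4527 -0.0433  0.054 ]
-12.612065017716258
t 7.3 at [ 0.449 -0.022  0.226] yaw -13.0 j6 1.03 tilt 0.1
shift [0.0083 0.0197 0.1927] az -0.01
```

Request:
{"fn": "servo_tool", "kwargs": {"targets": "0.008 0.02 0 0 0 0 1;0.008 0.02 0.06 0 0 0 1;0.008 0.02 0.12 0 0 0 1;0.008 0.02 0.17 0 0 0 1;0.008 0.02 0.19 0 0 0 1"}}

```text
clock: 7.92
eef_pos: [0.4511, -0.0436, 0.0335]
tool_rot: [0.994, -0.113, -0.002, 0.001]
force: [-0.3, 0.2, -0.0]
grip_width: 0.998
grasp_force: 0.0
```

Request:
{"fn": "servo_tool", "kwargs": {"targets": "0 0 0.001 0 0 0 1;0 0 0.001 0 0 0 0;0 0 0.001 0 0 0 0;0 0 0.001 0 0 0 0;0 0 0.001 0 0 0 0"}}

```text
clock: 8.55
eef_pos: [0.4537, -0.0442, 0.0366]
tool_rot: [0.993, -0.114, 0.002, -0.001]
force: [-0.7, 4.0, 6.8]
grip_width: 0.578
grasp_force: 63.5
```

```bash
python3 -c "
from h import *
knob();delta([.453,-.043,.033],-13)"
```

```text
yaw -13.13 tq [0.852 0.422 0.051] F [-0.7  4.   6.8] jt6 -0.041 j [ 0.26  0.4  -0.66  0.   -0.51  1.08] 0.5775337474259601
t 8.55 at [ 0.454 -0.044  0.037] yaw -13.1 j6 1.08 tilt 0.2
shift [-0.0009 -0.001   0.0036] az -0.02
```

Request:
{"fn": "servo_tool", "kwargs": {"targets": "0 0 -0.03 0 0 0 0;0 0 -0.08 0 0 0 0;0 0 -0.14 0 0 0 0;0 0 -0.16 0 0 0 0;0 0 -0.16 0 0 0 0"}}

```text
clock: 9.18
eef_pos: [0.4526, -0.0446, 0.1964]
tool_rot: [0.993, -0.115, 0.002, -0.001]
force: [1.0, -0.7, -5.1]
grip_width: 0.578
grasp_force: 64.9
```

Request:
{"fn": "servo_tool", "kwargs": {"targets": "0 0 0 0 1.7 0 0;0 0 0 0 3.4 0 0;0 0 0 0 4 0 0;0 0 0 0 4 0 0;0 0 0 0 4 0 0"}}

```text
clock: 9.8
eef_pos: [0.4529, -0.0449, 0.1947]
tool_rot: [0.972, -0.113, 0.206, 0.024]
force: [1.3, -0.2, -4.1]
grip_width: 0.576
grasp_force: 64.8
```

Request:
{"fn": "servo_tool", "kwargs": {"targets": "0 0 0 0 -1.7 0 0;0 0 0 0 -3.2 0 0;0 0 0 0 -3.2 0 0"}}

```text
clock: 10.18
eef_pos: [0.4568, -0.0418, 0.1962]
tool_rot: [0.993, -0.115, 0.042, 0.001]
force: [0.6, 0.4, -3.7]
grip_width: 0.576
grasp_force: 65.0
```

```bash
cat >> h.py <<'E'
def rd(n=8):
    F=[];t=[];j=[]
    for i in range(n):
        env.capture("top");s=env.observe();M=Ro.from_quat(s["tool_rot"]).as_matrix()
        F.append(s["force"]);t.append(M.T@np.array(s["torque"]));j.append(s["joint_torque"])
    print("t",s["clock"],"p",np.round(s["eef_pos"],3),"F",np.mean(F,0).round(2),"tq_tool",np.mean(t,0).round(3),"+-",np.std(t,0).round(3),"jt",np.mean(j,0).round(3)[2:],"pitch",np.round(np.degrees(np.arcsin(M[2,0])),1),"g",s["grip_width"])
E
python3 -c "
from h import *
rd()"
```

```text
t 10.575 p [ 0.452 -0.045  0.195] F [ 0.13  0.12 -3.95] tq_tool [-0.006 -0.171 -0.008] +- [0.03  0.177 0.026] jt [17.842  4.001  0.123  0.055] pitch 4.8 g 0.5807516037185995
```

Request:
{"fn": "servo_tool", "kwargs": {"targets": "0 0 0 0 -1.7 0 0;0 0 0 0 -3.4 0 0;0 0 0 0 -4.8 0 0;0 0 0 0 -4.8 0 0;0 0 0 0 -4.8 0 0"}}

```text
clock: 11.2
eef_pos: [0.4521, -0.0447, 0.1951]
tool_rot: [0.972, -0.112, -0.206, -0.024]
force: [-2.0, -0.1, -2.8]
grip_width: 0.582
grasp_force: 66.1
```

Request:
{"fn": "servo_tool", "kwargs": {"targets": "0 0 0 0 1.7 0 0;0 0 0 0 3.2 0 0;0 0 0 0 3.2 0 0"}}

```text
clock: 11.58
eef_pos: [0.4487, -0.0445, 0.1964]
tool_rot: [0.993, -0.113, -0.041, -0.005]
force: [-0.8, 1.1, -3.8]
grip_width: 0.578
grasp_force: 66.2
```

```bash
python3 -c "
from h import *
rd()"
```

```text
t 11.975 p [ 0.453 -0.045  0.195] F [ 0.02  0.   -3.84] tq_tool [-0.005  0.21  -0.014] +- [0.027 0.033 0.027] jt [ 1.7404e+01  4.0920e+00 -2.1600e-01 -3.0000e-03] pitch -4.8 g 0.5763296377852816
```

Request:
{"fn": "servo_tool", "kwargs": {"targets": "0 0 0 0 0.7 0 0;0 0 0 0 0.7 0 0;0 0 0 0 0.7 0 0"}}

```text
clock: 12.35
eef_pos: [0.453, -0.0447, 0.1952]
tool_rot: [0.993, -0.115, -0.006, -0.001]
force: [-0.2, 0.0, -2.7]
grip_width: 0.58
grasp_force: 66.1
```

```bash
python3 -c "
from h import *
rd(5);rd(5)"
```

```text
t 12.6 p [ 0.453 -0.045  0.195] F [ 0.05  0.15 -3.38] tq_tool [ 0.008 -0.014  0.001] +- [0.011 0.032 0.013] jt [ 1.7682e+01  4.1360e+00 -6.0000e-03  2.0000e-03] pitch -0.6 g 0.5788728160217974
t 12.85 p [ 0.453 -0.045  0.195] F [-0.07  0.18 -3.87] tq_tool [ 0.019 -0.001  0.003] +- [0.036 0.021 0.03 ] jt [1.7739e+01 4.1450e+00 5.0000e-03 1.0000e-03] pitch -0.6 g 0.5802072011874914
```

Request:
{"fn": "servo_tool", "kwargs": {"targets": "0 0 0 0 1.7 0 0;0 0 0 0 3.2 0 0;0 0 0 0 3.2 0 0;0 0 0 0 3.2 0 0;0 0 0 0 3.2 0 0"}}

```text
clock: 13.48
eef_pos: [0.4544, -0.0441, 0.1963]
tool_rot: [0.98, -0.113, 0.162, 0.018]
force: [0.3, 0.9, -3.4]
grip_width: 0.575
grasp_force: 66.7
```

Request:
{"fn": "servo_tool", "kwargs": {"targets": "0 0 0 0 -1.7 0 0;0 0 0 0 -3 0 0;0 0 0 0 -3 0 0"}}

```text
clock: 13.85
eef_pos: [0.4568, -0.0443, 0.1959]
tool_rot: [0.993, -0.116, 0.007, -0.0]
force: [-0.2, -0.3, -4.2]
grip_width: 0.576
grasp_force: 66.9
```

```bash
python3 -c "
from h import *
rd(5);rd(5)"
```

```text
t 14.1 p [ 0.452 -0.045  0.195] F [-0.07 -0.23 -3.85] tq_tool [-0.015 -0.009  0.002] +- [0.026 0.013 0.032] jt [1.8267e+01 4.1800e+00 3.6000e-02 8.0000e-03] pitch 0.6 g 0.5775933404619258
t 14.35 p [ 0.452 -0.045  0.195] F [-0.09 -0.29 -3.1 ] tq_tool [ 0.003  0.005 -0.018] +- [0.034 0.035 0.04 ] jt [ 1.7616e+01  4.1110e+00 -1.0000e-02 -2.0000e-03] pitch 0.6 g 0.576386929577623
```

Request:
{"fn": "servo_tool", "kwargs": {"targets": "0.04 0 0 0 0 0 0;-0.02 0 0 0 0 0 0;0.04 0 0 0 0 0 0;-0.02 0 0 0 0 0 0;0 0 0 0 0 0 0"}}

```text
clock: 14.98
eef_pos: [0.4441, -0.0456, 0.1897]
tool_rot: [0.993, -0.115, -0.004, 0.003]
force: [-0.1, 0.7, -2.2]
grip_width: 0.581
grasp_force: 67.1
```

```bash
cat >> h.py <<'E'
def ser(n=12):
    for i in range(n):
        env.capture("top");s=env.observe();M=Ro.from_quat(s["tool_rot"]).as_matrix()
        print(np.round(s["clock"],2),"F",np.round(M.T@s["force"],1),"ty",np.round(M.T@s["torque"],3)[1],"jt5",np.round(s["joint_torque"][4],3))
E
python3 -c "
from h import *
ser()"
```

```text
15.02 F [ 4.9 -1.7  1.2] ty 0.808 jt5 -0.987
15.08 F [0.6 0.6 3.5] ty 0.082 jt5 -0.171
15.12 F [ 0.9 -0.2  3.6] ty 0.0 jt5 0.032
15.18 F [0.1 0.3 3.5] ty 0.045 jt5 0.035
15.22 F [-0.1 -0.1  3. ] ty -0.036 jt5 0.028
15.28 F [-0.6 -0.4  4.3] ty 0.037 jt5 0.015
15.32 F [-0.4 -0.3  4.4] ty -0.064 jt5 0.007
15.38 F [0.  0.1 3.5] ty 0.043 jt5 0.003
15.42 F [-0.2 -0.3  4. ] ty -0.022 jt5 0.001
15.48 F [ 0.4 -0.2  3.7] ty 0.036 jt5 -0.001
15.52 F [0.3 0.4 3.4] ty 0.014 jt5 -0.005
15.58 F [ 0.1 -0.3  3.7] ty -0.024 jt5 -0.008
```

Request:
{"fn": "servo_tool", "kwargs": {"targets": "0 0 0 0 -1.7 0 0;0 0 0 0 -3.4 0 0;0 0 0 0 -4 0 0;0 0 0 0 -4 0 0;0 0 0 0 -4 0 0"}}

```text
clock: 16.2
eef_pos: [0.4523, -0.0446, 0.1952]
tool_rot: [0.973, -0.112, -0.201, -0.023]
force: [-0.2, -0.2, -3.9]
grip_width: 0.578
grasp_force: 67.3
```

```bash
python3 -c "
from h import *
ser(6)"
```

```text
16.25 F [ 0.7 -0.4  2.9] ty 1.13 jt5 -1.084
16.3 F [ 0.4 -1.   2.7] ty 1.17 jt5 -1.092
16.35 F [ 2.  -0.   2.9] ty 1.093 jt5 -1.099
16.4 F [2.6 0.5 4.2] ty 1.168 jt5 -1.103
16.45 F [ 1.1 -0.   3.5] ty 1.177 jt5 -1.105
16.5 F [ 0.7 -0.3  3.6] ty 1.216 jt5 -1.109
```

Case A is quiet: joint 5's torque decays smoothly after the shake, and the level torque doesn't depend on the tilt history. I'll stand it back.

Request:
{"fn": "servo_tool", "kwargs": {"targets": "0 0 0 0 1.7 0 0;0 0 0 0 3.4 0 0;0 0 0 0 3.9 0 0;0 0 0 0 3.9 0 0"}}

```text
clock: 17.0
eef_pos: [0.4511, -0.0446, 0.1956]
tool_rot: [0.993, -0.114, -0.0, -0.0]
force: [-0.6, 0.4, -3.9]
grip_width: 0.581
grasp_force: 67.4
```

```bash
python3 -c "
from h import *
rd(1);delta([.4537,-.0442,.0366],-13.1)"
```

```text
t 17.05 p [ 0.452 -0.045  0.196] F [ 0.3   0.02 -3.82] tq_tool [0.015 0.002 0.035] +- [0. 0. 0.] jt [ 1.7223e+01  4.0980e+00  6.0000e-03 -1.3000e-02] pitch -0.0 g 0.5772617023830203
t 17.05 at [ 0.452 -0.045  0.196] yaw -13.1 j6 1.08 tilt 0.0
shift [ 0.0016 -0.0007  0.159 ] az -0.01
```

Request:
{"fn": "servo_tool", "kwargs": {"targets": "0.0015 -0.001 0.05 0 0 0 0;0.0015 -0.001 0.1 0 0 0 0;0.0015 -0.001 0.14 0 0 0 0;0.0015 -0.001 0.155 0 0 0 0;0.0015 -0.001 0.16 0 0 0 0"}}

```text
clock: 17.68
eef_pos: [0.4537, -0.0445, 0.0363]
tool_rot: [0.993, -0.115, -0.003, 0.001]
force: [-20.6, 5.7, 56.7]
grip_width: 0.579
grasp_force: 74.3
```

Request:
{"fn": "servo_tool", "kwargs": {"targets": "0 0 0 0 0 0 0;0 0 0 0 0 0 1;0 0 0 0 0 0 1;0 0 0 0 0 0 1;0 0 -0.02 0 0 0 1"}}

```text
clock: 18.3
eef_pos: [0.4536, -0.0443, 0.0542]
tool_rot: [0.993, -0.115, -0.002, 0.001]
force: [-0.5, -1.0, -0.4]
grip_width: 0.998
grasp_force: 0.0
```

Request:
{"fn": "servo_tool", "kwargs": {"targets": "0 0 -0.06 0 0 0 1;0 0 -0.12 0 0 0 1;0 0 -0.17 0 0 0 1;0 0 -0.17 0 0 0 1"}}

```text
clock: 18.8
eef_pos: [0.4568, -0.0437, 0.2295]
tool_rot: [0.993, -0.114, 0.005, -0.001]
force: [1.0, 0.8, -0.9]
grip_width: 0.997
grasp_force: 0.0
```

```bash
python3 -c "
from h import *
print(*rects('top',env.capture('top'),(105,130,40),(130,255,255),.054,150),sep='\n')
delta([.4375,-.1707,.22],15)"
```

```text
[ 435.  -336.5  126.3   48.     4.6]
[ 437.6 -170.5  125.7   48.5   14.8]
[ 755.8 -579.8  125.5   54.9  -89.6]
t 18.85 at [ 0.455 -0.044  0.227] yaw -13.2 j6 1.08 tilt 0.3
shift [0.0117 0.1276 0.0066] az -4.7
```

Request:
{"fn": "servo_tool", "kwargs": {"targets": "0.012 0.128 0.005 0 0 -4.7 1;0.012 0.128 0.005 0 0 -4.7 1;0.012 0.128 0.005 0 0 -4.7 1;0.012 0.128 0.005 0 0 -4.7 1"}}

```text
clock: 19.35
eef_pos: [0.4356, -0.1725, 0.2181]
tool_rot: [0.992, 0.129, -0.002, -0.001]
force: [-0.4, 0.2, 0.9]
grip_width: 1.002
grasp_force: 0.0
```

```bash
cat >> h.py <<'E'
def wcase(exp,path=None):
    "lid rectangle nearest exp, from wrist picture"
    im,up,C=wview(path);h=cv2.cvtColor(im,cv2.COLOR_RGB2HSV)
    print(*[r for r in wr(im,up) if np.hypot(*(r[:2]/1000-exp))<.05])
def wr(im,up):
    h=cv2.cvtColor(im,cv2.COLOR_RGB2HSV);mk=cv2.inRange(h,(105,130,60),(130,255,255));mk=cv2.morphologyEx(mk,cv2.MORPH_CLOSE,np.ones((7,7)))
    for c in cv2.findContours(mk,cv2.RETR_EXTERNAL,cv2.CHAIN_APPROX_NONE)[0]:
        if cv2.contourArea(c)>500:
            (cx,cy),(w,hh),a=cv2.minAreaRect((up(c[:,0,:],.054)[:,:2]*1000).astype(np.float32))
            if w<hh: w,hh,a=hh,w,a+90
            yield np.round([cx,cy,w,hh,(a+90)%180-90],1)
E
python3 -c "
from h import *
wcase([.4375,-.1707]);wcase([.453,-.043])
delta([.4375,-.1707,.033],15)"
```

```text
[ 437.7 -173.3  127.2   49.2   14.8]
[452.2 -50.5 128.4  59.5 -13.1]
t 19.45 at [ 0.436 -0.171  0.219] yaw 14.9 j6 1.86 tilt 0.2
shift [ 0.0018 -0.      0.1859] az -0.02
```

Request:
{"fn": "servo_tool", "kwargs": {"targets": "0.002 0.001 0.06 0 0 0 1;0.002 0.001 0.12 0 0 0 1;0.002 0.001 0.165 0 0 0 1;0.002 0.001 0.186 0 0 0 1;0.002 0.001 0.186 0 0 0 1"}}

```text
clock: 20.08
eef_pos: [0.4379, -0.1709, 0.0324]
tool_rot: [0.991, 0.131, -0.003, -0.0]
force: [0.2, 0.1, 1.1]
grip_width: 1.0
grasp_force: 0.0
```

Request:
{"fn": "servo_tool", "kwargs": {"targets": "0 0 0 0 0 0 0;0 0 0 0 0 0 0;0 0 0 0 0 0 0;0 0 0 0 0 0 0;0 0 0 0 0 0 0"}}

```text
clock: 20.7
eef_pos: [0.4403, -0.1719, 0.0357]
tool_rot: [0.991, 0.131, 0.002, 0.0]
force: [0.4, 1.5, 6.9]
grip_width: 0.576
grasp_force: 63.3
```

Request:
{"fn": "servo_tool", "kwargs": {"targets": "0 0 -0.03 0 0 0 0;0 0 -0.08 0 0 0 0;0 0 -0.14 0 0 0 0;0 0 -0.16 0 0 0 0;0 0 -0.16 0 0 0 0"}}

```text
clock: 21.32
eef_pos: [0.439, -0.1717, 0.1954]
tool_rot: [0.991, 0.13, 0.002, -0.0]
force: [-0.8, -0.0, -4.3]
grip_width: 0.579
grasp_force: 64.1
```

Request:
{"fn": "servo_tool", "kwargs": {"targets": "0.04 0 0 0 0 0 0;-0.02 0 0 0 0 0 0;0.04 0 0 0 0 0 0;-0.02 0 0 0 0 0 0;0 0 0 0 0 0 0"}}

```text
clock: 21.95
eef_pos: [0.43, -0.1715, 0.1878]
tool_rot: [0.992, 0.129, -0.009, -0.003]
force: [0.6, -0.4, -3.0]
grip_width: 0.574
grasp_force: 63.8
```

```bash
python3 -c "
from h import *
ser()"
```

```text
22.0 F [4.9 1.1 2.2] ty 0.796 jt5 -1.077
22.05 F [1.9 1.  2.8] ty 0.122 jt5 -0.183
22.1 F [ 0.3 -0.5  4.2] ty -0.026 jt5 0.024
22.15 F [ 0.3 -0.2  3.6] ty -0.022 jt5 0.027
22.2 F [0.5 0.1 2.8] ty -0.016 jt5 0.006
22.25 F [0.1 0.6 2.9] ty -0.023 jt5 -0.006
22.3 F [-0.  -0.8  4. ] ty 0.008 jt5 -0.01
22.35 F [ 0.1 -0.4  3.4] ty 0.009 jt5 -0.011
22.4 F [ 0.1 -0.1  4.7] ty 0.024 jt5 -0.01
22.45 F [-0.3 -0.9  3.8] ty -0.01 jt5 -0.01
22.5 F [-0.1  0.4  3.1] ty 0.033 jt5 -0.01
22.55 F [-0.4 -0.4  4.1] ty 0.078 jt5 -0.01
```

Request:
{"fn": "servo_tool", "kwargs": {"targets": "0 0 0 0 1.7 0 0;0 0 0 0 3.4 0 0;0 0 0 0 4 0 0;0 0 0 0 4 0 0;0 0 0 0 4 0 0"}}

```text
clock: 23.18
eef_pos: [0.4393, -0.1719, 0.1944]
tool_rot: [0.97, 0.128, 0.206, -0.027]
force: [1.0, -0.8, -3.9]
grip_width: 0.578
grasp_force: 63.9
```

Request:
{"fn": "servo_tool", "kwargs": {"targets": "0 0 0 0 -1.7 0 0;0 0 0 0 -3.4 0 0;0 0 0 0 -3.9 0 0;0 0 0 0 -3.9 0 0"}}

```text
clock: 23.68
eef_pos: [0.4406, -0.1712, 0.1937]
tool_rot: [0.991, 0.132, 0.005, -0.001]
force: [-0.2, 1.2, -3.9]
grip_width: 0.58
grasp_force: 63.9
```

```bash
python3 -c "
from h import *
rd(8)"
```

```text
t 24.075 p [ 0.439 -0.172  0.194] F [-0.05  0.05 -3.77] tq_tool [ 0.005 -0.043 -0.005] +- [0.026 0.022 0.028] jt [ 1.7889e+01  4.1670e+00  3.6000e-02 -2.0000e-03] pitch 0.6 g 0.5807730256398079
```

Request:
{"fn": "servo_tool", "kwargs": {"targets": "0 0 0 0 -1.7 0 0;0 0 0 0 -3.4 0 0;0 0 0 0 -4.1 0 0;0 0 0 0 -4.1 0 0;0 0 0 0 -4.1 0 0"}}

```text
clock: 24.7
eef_pos: [0.4389, -0.1719, 0.1943]
tool_rot: [0.97, 0.128, -0.205, 0.027]
force: [-0.9, 0.8, -3.4]
grip_width: 0.575
grasp_force: 63.9
```

Request:
{"fn": "servo_tool", "kwargs": {"targets": "0 0 0 0 1.7 0 0;0 0 0 0 3.4 0 0;0 0 0 0 3.9 0 0;0 0 0 0 3.9 0 0"}}

```text
clock: 25.2
eef_pos: [0.4374, -0.1723, 0.1954]
tool_rot: [0.991, 0.13, -0.004, 0.001]
force: [-0.2, 0.2, -4.0]
grip_width: 0.579
grasp_force: 63.9
```

```bash
python3 -c "
from h import *
rd(8)"
```

```text
t 25.6 p [ 0.439 -0.172  0.194] F [ 0.18 -0.01 -3.61] tq_tool [ 0.     0.053 -0.014] +- [0.021 0.025 0.03 ] jt [ 1.7653e+01  4.1530e+00 -5.7000e-02  1.0000e-03] pitch -0.7 g 0.5747038206051651
```

Request:
{"fn": "servo_tool", "kwargs": {"targets": "0 0 0 0 -1.7 0 0;0 0 0 0 -3.4 0 0;0 0 0 0 -3.9 0 0;0 0 0 0 -3.9 0 0;0 0 0 0 -3.9 0 0"}}

```text
clock: 26.22
eef_pos: [0.4391, -0.1718, 0.1941]
tool_rot: [0.97, 0.128, -0.206, 0.027]
force: [0.0, -0.5, -3.6]
grip_width: 0.577
grasp_force: 63.9
```

Request:
{"fn": "servo_tool", "kwargs": {"targets": "0 0 0 0 1.5 0 0;0 0 0 0 2.8 0 0;0 0 0 0 3.5 0 0;0 0 0 0 3.75 0 0;0 0 0 0 3.75 0 0"}}

```text
clock: 26.85
eef_pos: [0.4386, -0.172, 0.1946]
tool_rot: [0.991, 0.131, -0.013, 0.002]
force: [0.5, -0.2, -3.6]
grip_width: 0.58
grasp_force: 63.9
```

```bash
python3 -c "
from h import *
rd(4);rd(10)"
```

```text
t 27.05 p [ 0.439 -0.172  0.194] F [ 0.27 -0.26 -3.57] tq_tool [0.032 0.124 0.002] +- [0.06  0.033 0.03 ] jt [17.616  4.163 -0.106  0.   ] pitch -1.6 g 0.5741255953608935
t 27.55 p [ 0.439 -0.172  0.194] F [ 0.01 -0.21 -3.73] tq_tool [ 0.022  0.085 -0.011] +- [0.02  0.026 0.033] jt [17.705  4.174 -0.091 -0.   ] pitch -1.5 g 0.5793519331402823
```

Request:
{"fn": "servo_tool", "kwargs": {"targets": "0 0 0 0 1.7 0 0;0 0 0 0 3.4 0 0;0 0 0 0 4.25 0 0;0 0 0 0 4.25 0 0;0 0 0 0 4.25 0 0"}}

```text
clock: 28.18
eef_pos: [0.4394, -0.172, 0.1944]
tool_rot: [0.97, 0.128, 0.206, -0.027]
force: [0.6, 0.7, -3.2]
grip_width: 0.58
grasp_force: 63.9
```

Request:
{"fn": "servo_tool", "kwargs": {"targets": "0 0 0 0 -1.5 0 0;0 0 0 0 -2.8 0 0;0 0 0 0 -3.5 0 0;0 0 0 0 -3.75 0 0;0 0 0 0 -3.75 0 0"}}

```text
clock: 28.8
eef_pos: [0.4395, -0.1716, 0.1938]
tool_rot: [0.991, 0.131, 0.013, -0.002]
force: [0.7, 0.0, -3.4]
grip_width: 0.576
grasp_force: 63.9
```

```bash
python3 -c "
from h import *
rd(4);rd(10)"
```

```text
t 29.0 p [ 0.439 -0.172  0.194] F [-0.17 -0.25 -3.59] tq_tool [ 0.024 -0.086  0.021] +- [0.022 0.05  0.024] jt [ 1.7926e+01  4.1560e+00  8.3000e-02 -2.0000e-03] pitch 1.5 g 0.5757948034681075
t 29.5 p [ 0.439 -0.172  0.194] F [ 0.1   0.04 -4.06] tq_tool [-0.013 -0.067  0.001] +- [0.03  0.024 0.033] jt [17.816  4.137  0.069  0.   ] pitch 1.5 g 0.5769246403097898
```

B behaves like a rigid body (±0.08 N m at ±1.5°), so it is quiet. I'll stand it back gently.

Request:
{"fn": "servo_tool", "kwargs": {"targets": "0 0 0 0 -0.25 0 0;0.001 0 0.06 0 -0.25 0 0;0.001 0 0.11 0 -0.25 0 0;0.001 0 0.14 0 -0.25 0 0;0.001 0 0.15 0 -0.25 0 0"}}

```text
clock: 30.12
eef_pos: [0.4432, -0.1705, 0.0425]
tool_rot: [0.991, 0.131, -0.002, -0.0]
force: [-0.3, -0.2, -3.7]
grip_width: 0.58
grasp_force: 63.6
```

```bash
python3 -c "
from h import *
delta([.4403,-.1719,.0357],15)"
```

```text
t 30.12 at [ 0.443 -0.171  0.043] yaw 15.1 j6 1.86 tilt 0.2
shift [-0.0032  0.0006  0.0068] az 0.01
```

Request:
{"fn": "servo_tool", "kwargs": {"targets": "-0.003 0 0.004 0 0 0 0;-0.003 0 0.006 0 0 0 0;-0.003 0 0.0065 0 0 0 0;-0.003 0 0.0065 0 0 0 1;-0.003 0 0.0065 0 0 0 1"}}

```text
clock: 30.75
eef_pos: [0.4418, -0.1714, 0.0387]
tool_rot: [0.991, 0.131, 0.001, 0.0]
force: [-0.2, -0.7, 0.4]
grip_width: 0.97
grasp_force: 0.0
```

Request:
{"fn": "servo_tool", "kwargs": {"targets": "0 0 0 0 0 0 1;0 0 -0.02 0 0 0 1;0 0 -0.08 0 0 0 1;0 0 -0.14 0 0 0 1;0 0 -0.18 0 0 0 1"}}

```text
clock: 31.38
eef_pos: [0.4415, -0.1715, 0.2211]
tool_rot: [0.991, 0.131, 0.002, 0.001]
force: [1.2, -0.2, -0.5]
grip_width: 0.997
grasp_force: 0.0
```

```bash
python3 -c "
from h import *
print(*rects('top',env.capture('top'),(105,130,40),(130,255,255),.054,150),sep='\n')
delta([.435,-.3365,.22],4.5)"
```

```text
[ 434.  -336.3  124.6   48.2    4.2]
[ 755.8 -580.1  126.1   54.9  -89.6]
t 31.42 at [ 0.444 -0.172  0.226] yaw 15.1 j6 1.86 tilt 0.8
shift [-0.0517  0.1562  0.0063] az 1.77
```

Request:
{"fn": "servo_tool", "kwargs": {"targets": "-0.052 0.156 0.005 0 0 1.8 1;-0.052 0.156 0.005 0 0 1.8 1;-0.052 0.156 0.005 0 0 1.8 1;-0.052 0.156 0.005 0 0 1.8 1;-0.052 0.156 0.005 0 0 1.8 1"}}

```text
clock: 32.05
eef_pos: [0.4308, -0.3353, 0.2123]
tool_rot: [0.999, 0.037, -0.0, -0.0]
force: [0.2, -0.6, -0.6]
grip_width: 0.999
grasp_force: 0.0
```

```bash
python3 -c "
from h import *
wcase([.435,-.3365]);wcase([.438,-.172])
delta([.435,-.338,.033],4.5)"
```

```text
[ 435.2 -339.1  127.7   48.7    4.3]
[ 441.7 -183.6  128.3   70.7   15.1]
t 32.15 at [ 0.431 -0.335  0.213] yaw 4.3 j6 2.01 tilt 0.0
shift [0.0036 0.0036 0.1798] az -0.03
```

Request:
{"fn": "servo_tool", "kwargs": {"targets": "0.004 0.003 0.06 0 0 0 1;0.004 0.003 0.12 0 0 0 1;0.004 0.003 0.16 0 0 0 1;0.004 0.003 0.18 0 0 0 1;0.004 0.003 0.18 0 0 0 1"}}

```text
clock: 32.78
eef_pos: [0.4347, -0.3369, 0.0315]
tool_rot: [0.999, 0.038, -0.002, -0.001]
force: [0.0, 0.0, 1.3]
grip_width: 1.001
grasp_force: 0.0
```

Request:
{"fn": "servo_tool", "kwargs": {"targets": "0 0 0 0 0 0 0;0 0 0 0 0 0 0;0 0 0 0 0 0 0;0 0 0 0 0 0 0;0 0 0 0 0 0 0"}}

```text
clock: 33.4
eef_pos: [0.4365, -0.3386, 0.0345]
tool_rot: [0.999, 0.037, 0.002, 0.001]
force: [0.0, 0.9, 6.0]
grip_width: 0.58
grasp_force: 63.4
```

Request:
{"fn": "servo_tool", "kwargs": {"targets": "0 0 -0.03 0 0 0 0;0 0 -0.08 0 0 0 0;0 0 -0.14 0 0 0 0;0 0 -0.16 0 0 0 0;0 0 -0.16 0 0 0 0"}}

```text
clock: 34.02
eef_pos: [0.4355, -0.3381, 0.1941]
tool_rot: [0.999, 0.037, 0.002, 0.0]
force: [-0.2, 0.4, -4.2]
grip_width: 0.581
grasp_force: 63.7
```

Request:
{"fn": "servo_tool", "kwargs": {"targets": "0.04 0 0 0 0 0 0;-0.02 0 0 0 0 0 0;0.04 0 0 0 0 0 0;-0.02 0 0 0 0 0 0;0 0 0 0 0 0 0"}}

```text
clock: 34.65
eef_pos: [0.4275, -0.3358, 0.1866]
tool_rot: [0.999, 0.035, -0.008, -0.005]
force: [1.2, 0.8, -3.6]
grip_width: 0.582
grasp_force: 63.7
```

```bash
python3 -c "
from h import *
ser()"
```

```text
34.7 F [3.8 2.2 2. ] ty 0.639 jt5 -0.939
34.75 F [1.1 0.9 2.6] ty 0.06 jt5 -0.136
34.8 F [-0.   0.3  3. ] ty 0.024 jt5 0.027
34.85 F [-0.2 -0.7  2.8] ty -0.03 jt5 0.022
34.9 F [ 0.6 -0.1  3.4] ty -0.055 jt5 0.005
34.95 F [-0.6  0.3  3.9] ty 0.028 jt5 -0.004
35.0 F [-0.3  0.3  3.8] ty -0.0 jt5 -0.007
35.05 F [ 0.1 -0.8  3.1] ty -0.047 jt5 -0.007
35.1 F [ 0.1 -0.2  4.1] ty 0.013 jt5 -0.006
35.15 F [-0.6 -0.2  3.4] ty -0.001 jt5 -0.006
35.2 F [0.4 0.1 4.6] ty 0.015 jt5 -0.005
35.25 F [ 0.6 -0.2  3.2] ty 0.023 jt5 -0.005
```

Request:
{"fn": "servo_tool", "kwargs": {"targets": "0 0 0 0 -1.7 0 0;0 0 0 0 -3.4 0 0;0 0 0 0 -4 0 0;0 0 0 0 -4 0 0;0 0 0 0 -4 0 0"}}

```text
clock: 35.88
eef_pos: [0.4353, -0.3383, 0.193]
tool_rot: [0.978, 0.036, -0.207, 0.008]
force: [-0.5, -0.6, -4.0]
grip_width: 0.583
grasp_force: 63.7
```

Request:
{"fn": "servo_tool", "kwargs": {"targets": "0 0 0 0 1.5 0 0;0 0 0 0 2.8 0 0;0 0 0 0 3.5 0 0;0 0 0 0 3.75 0 0;0 0 0 0 3.75 0 0"}}

```text
clock: 36.5
eef_pos: [0.4348, -0.3384, 0.1934]
tool_rot: [0.999, 0.037, -0.013, 0.001]
force: [0.1, -0.8, -3.5]
grip_width: 0.58
grasp_force: 63.7
```

```bash
python3 -c "
from h import *
rd(4);rd(6)"
```

```text
t 36.7 p [ 0.436 -0.338  0.192] F [ 0.46 -0.11 -3.74] tq_tool [ 0.001  0.092 -0.016] +- [0.034 0.015 0.038] jt [ 1.8154e+01  4.2740e+00 -9.1000e-02  1.0000e-03] pitch -1.6 g 0.579620503117337
t 37.0 p [ 0.435 -0.338  0.192] F [-0.23  0.04 -3.5 ] tq_tool [0.009 0.092 0.019] +- [0.029 0.029 0.006] jt [18.199  4.277 -0.081 -0.   ] pitch -1.5 g 0.5805682771158001
```

Request:
{"fn": "servo_tool", "kwargs": {"targets": "0 0 0 0 1.7 0 0;0 0 0 0 3.4 0 0;0 0 0 0 4.25 0 0;0 0 0 0 4.25 0 0;0 0 0 0 4.25 0 0"}}

```text
clock: 37.62
eef_pos: [0.4355, -0.3384, 0.1928]
tool_rot: [0.978, 0.036, 0.207, -0.008]
force: [0.4, -0.5, -3.2]
grip_width: 0.576
grasp_force: 63.7
```

Request:
{"fn": "servo_tool", "kwargs": {"targets": "0 0 0 0 -1.5 0 0;0 0 0 0 -2.8 0 0;0 0 0 0 -3.5 0 0;0 0 0 0 -3.75 0 0;0 0 0 0 -3.75 0 0"}}

```text
clock: 38.25
eef_pos: [0.4359, -0.3379, 0.1923]
tool_rot: [0.999, 0.037, 0.013, -0.001]
force: [-0.4, -0.5, -3.4]
grip_width: 0.576
grasp_force: 63.7
```

```bash
python3 -c "
from h import *
rd(4);rd(6)"
```

```text
t 38.45 p [ 0.435 -0.338  0.193] F [-0.29  0.03 -3.31] tq_tool [ 0.003 -0.065  0.019] +- [0.031 0.041 0.025] jt [ 1.8351e+01  4.2300e+00  7.7000e-02 -2.0000e-03] pitch 1.5 g 0.5719164767812321
t 38.75 p [ 0.435 -0.338  0.193] F [-0.24 -0.28 -3.48] tq_tool [-0.012 -0.065  0.002] +- [0.031 0.025 0.037] jt [18.28   4.218  0.068  0.   ] pitch 1.5 g 0.581146951595195
```

C matches B exactly, both rigid, so A with its slow torque drift is the odd one out. I'll stand C back and then recheck A.

Request:
{"fn": "servo_tool", "kwargs": {"targets": "0 0 0 0 -0.25 0 0;-0.003 0 0.06 0 -0.25 0 0;-0.003 0 0.11 0 -0.25 0 0;-0.003 0 0.14 0 -0.25 0 0;-0.003 0 0.15 0 -0.25 0 0"}}

```text
clock: 39.38
eef_pos: [0.4356, -0.3378, 0.0408]
tool_rot: [0.999, 0.037, -0.002, -0.001]
force: [-0.4, 0.2, -3.4]
grip_width: 0.581
grasp_force: 63.6
```

```bash
python3 -c "
from h import *
delta([.4365,-.3386,.0345],4.3)"
```

```text
t 39.38 at [ 0.436 -0.338  0.041] yaw 4.2 j6 2.01 tilt 0.2
shift [0.0009 0.0009 0.0062] az -0.01
```

Request:
{"fn": "servo_tool", "kwargs": {"targets": "0 0 0.003 0 0 0 0;0 0 0.005 0 0 0 0;0 0 0.006 0 0 0 0;0 0 0.006 0 0 0 1;0 0 0.006 0 0 0 1"}}

```text
clock: 40.0
eef_pos: [0.437, -0.3385, 0.0378]
tool_rot: [0.999, 0.037, 0.001, 0.001]
force: [-0.2, -0.2, 1.0]
grip_width: 0.968
grasp_force: 0.0
```

Request:
{"fn": "servo_tool", "kwargs": {"targets": "0 0 0 0 0 0 1;0 0 -0.02 0 0 0 1;0 0 -0.08 0 0 0 1;0 0 -0.14 0 0 0 1;0 0 -0.18 0 0 0 1"}}

```text
clock: 40.62
eef_pos: [0.4368, -0.3385, 0.2203]
tool_rot: [0.999, 0.037, 0.002, 0.001]
force: [-0.3, -0.2, -0.2]
grip_width: 0.995
grasp_force: 0.0
```

```bash
python3 -c "
from h import *
delta([.453,-.044,.22],-13)"
```

```text
t 40.62 at [ 0.437 -0.339  0.22 ] yaw 4.3 j6 2.01 tilt 0.3
shift [ 0.0379 -0.2925 -0.0003] az 2.88
```

Request:
{"fn": "servo_tool", "kwargs": {"targets": "0.038 -0.2925 0 0 0 2.9 1;0.038 -0.2925 0 0 0 2.9 1;0.038 -0.2925 0 0 0 2.9 1;0.038 -0.2925 0 0 0 2.9 1;0.038 -0.2925 0 0 0 2.9 1"}}

```text
clock: 41.25
eef_pos: [0.4524, -0.0415, 0.2172]
tool_rot: [0.993, -0.114, 0.001, -0.0]
force: [0.7, -0.7, -0.2]
grip_width: 1.003
grasp_force: 0.0
```

```bash
python3 -c "
from h import *
wcase([.453,-.043])
delta([.453,-.044,.033],-13)"
```

```text
[453.8 -43.8 127.1  49.1 -12.8]
t 41.3 at [ 0.453 -0.038  0.217] yaw -12.9 j6 1.07 tilt 0.2
shift [0.0008 0.0064 0.1844] az 0.02
```

Request:
{"fn": "servo_tool", "kwargs": {"targets": "0.001 0.001 0.04 0 0 0 1;0.001 0.001 0.09 0 0 0 1;0.001 0.001 0.13 0 0 0 1"}}

```text
clock: 41.68
eef_pos: [0.4531, -0.0447, 0.0856]
tool_rot: [0.993, -0.114, 0.0, -0.0]
force: [0.5, 0.6, 0.7]
grip_width: 1.001
grasp_force: 0.0
```

```bash
python3 -c "
from h import *
delta([.453,-.044,.033],-13)"
```

```text
t 41.68 at [ 0.453 -0.045  0.086] yaw -13.1 j6 1.08 tilt 0.0
shift [-0.0002 -0.0007  0.0526] az -0.02
```

Request:
{"fn": "servo_tool", "kwargs": {"targets": "0 -0.001 0.035 0 0 0 1;0 -0.001 0.053 0 0 0 1;0 -0.001 0.053 0 0 0 1"}}

```text
clock: 42.05
eef_pos: [0.4528, -0.0441, 0.0327]
tool_rot: [0.993, -0.115, -0.001, 0.001]
force: [-0.0, -0.8, -0.2]
grip_width: 0.996
grasp_force: 0.0
```

Request:
{"fn": "servo_tool", "kwargs": {"targets": "0 0 0 0 0 0 0;0 0 0 0 0 0 0;0 0 0 0 0 0 0;0 0 0 0 0 0 0;0 0 0 0 0 0 0"}}

```text
clock: 42.68
eef_pos: [0.4543, -0.0438, 0.035]
tool_rot: [0.993, -0.114, 0.001, -0.0]
force: [-0.8, 0.0, 6.5]
grip_width: 0.576
grasp_force: 63.4
```

Request:
{"fn": "servo_tool", "kwargs": {"targets": "0 0 -0.03 0 0 0 0;0 0 -0.08 0 0 0 0;0 0 -0.14 0 0 0 0;0 0 -0.16 0 0 0 0;0 0 -0.16 0 0 0 0"}}

```text
clock: 43.3
eef_pos: [0.4536, -0.0436, 0.1949]
tool_rot: [0.993, -0.115, 0.002, -0.001]
force: [-0.5, 0.4, -4.6]
grip_width: 0.576
grasp_force: 64.8
```

Request:
{"fn": "servo_tool", "kwargs": {"targets": "0.04 0 0 0 0 0 0;-0.02 0 0 0 0 0 0;0.04 0 0 0 0 0 0;-0.02 0 0 0 0 0 0;0 0 0 0 0 0 0"}}

```text
clock: 43.92
eef_pos: [0.4438, -0.0449, 0.1859]
tool_rot: [0.993, -0.115, -0.011, 0.003]
force: [0.6, 0.6, -2.7]
grip_width: 0.582
grasp_force: 65.9
```

Request:
{"fn": "servo_tool", "kwargs": {"targets": "0 0 0 0 -1.7 0 0;0 0 0 0 -3.4 0 0;0 0 0 0 -4 0 0;0 0 0 0 -4 0 0;0 0 0 0 -4 0 0"}}

```text
clock: 44.55
eef_pos: [0.4526, -0.0438, 0.1927]
tool_rot: [0.972, -0.112, -0.207, -0.024]
force: [-0.1, 0.6, -2.9]
grip_width: 0.582
grasp_force: 66.0
```

Request:
{"fn": "servo_tool", "kwargs": {"targets": "0 0 0 0 1.5 0 0;0 0 0 0 2.8 0 0;0 0 0 0 3.5 0 0;0 0 0 0 3.75 0 0;0 0 0 0 3.75 0 0"}}

```text
clock: 45.18
eef_pos: [0.4528, -0.0437, 0.194]
tool_rot: [0.993, -0.114, -0.013, -0.002]
force: [-0.1, -0.5, -2.9]
grip_width: 0.577
grasp_force: 66.1
```

```bash
python3 -c "
from h import *
rd(4);rd(6)"
```

```text
t 45.375 p [ 0.454 -0.044  0.194] F [ 0.7  -0.25 -3.2 ] tq_tool [0.018 0.067 0.019] +- [0.019 0.034 0.011] jt [ 1.7506e+01  4.1110e+00 -5.0000e-02 -1.0000e-03] pitch -1.5 g 0.5776774822556039
t 45.675 p [ 0.454 -0.044  0.194] F [ 0.12  0.14 -3.83] tq_tool [-0.006  0.03   0.009] +- [0.027 0.015 0.035] jt [ 1.7686e+01  4.1310e+00 -3.2000e-02  1.0000e-03] pitch -1.5 g 0.5756013965735063
```

Request:
{"fn": "servo_tool", "kwargs": {"targets": "0 0 0 0 1.7 0 0;0 0 0 0 3.4 0 0;0 0 0 0 4.25 0 0;0 0 0 0 4.25 0 0;0 0 0 0 4.25 0 0"}}

```text
clock: 46.3
eef_pos: [0.4545, -0.0441, 0.1944]
tool_rot: [0.972, -0.113, 0.207, 0.024]
force: [0.1, -0.2, -4.4]
grip_width: 0.574
grasp_force: 66.3
```

Request:
{"fn": "servo_tool", "kwargs": {"targets": "0 0 0 0 -1.5 0 0;0 0 0 0 -2.8 0 0;0 0 0 0 -3.5 0 0;0 0 0 0 -3.75 0 0;0 0 0 0 -3.75 0 0"}}

```text
clock: 46.92
eef_pos: [0.4541, -0.0437, 0.1934]
tool_rot: [0.993, -0.115, 0.013, 0.001]
force: [-0.6, -0.3, -4.4]
grip_width: 0.576
grasp_force: 66.5
```

```bash
python3 -c "
from h import *
rd(4);rd(6)"
```

```text
t 47.125 p [ 0.453 -0.044  0.194] F [-0.35  0.17 -3.76] tq_tool [-0.006 -0.07  -0.031] +- [0.016 0.024 0.013] jt [1.7888e+01 4.1270e+00 5.0000e-02 1.0000e-03] pitch 1.5 g 0.5799528201004642
t 47.425 p [ 0.453 -0.044  0.194] F [-0.26 -0.22 -3.77] tq_tool [ 0.009 -0.031 -0.001] +- [0.024 0.034 0.039] jt [ 1.756e+01  4.095e+00  2.200e-02 -1.000e-03] pitch 1.5 g 0.5791367396933601
```

A reads ±0.03 N m against ±0.08 for the other two, which is the shift predicted for the loose ball, so A is the rattling case. I'll level it and carry it over the mat.

Request:
{"fn": "servo_tool", "kwargs": {"targets": "0 0 0 0 -0.25 0 0;0 0 0 0 -0.25 0 0"}}

```text
clock: 47.68
eef_pos: [0.4542, -0.0438, 0.1938]
tool_rot: [0.993, -0.115, 0.0, -0.0]
force: [-0.5, 0.6, -3.4]
grip_width: 0.579
grasp_force: 66.5
```

Request:
{"fn": "servo_tool", "kwargs": {"targets": "0.05 -0.017 0 0 0 0 0;0.1 -0.033 0.01 0 0 0 0;0.15 -0.05 0.03 0 0 0 0;0.19 -0.063 0.05 0 0 0 0;0.2145 -0.071 0.066 0 0 0 0"}}

```text
clock: 48.3
eef_pos: [0.6802, -0.0235, 0.1254]
tool_rot: [0.993, -0.115, -0.001, 0.0]
force: [-0.9, -0.6, -4.5]
grip_width: 0.584
grasp_force: 66.1
```

Request:
{"fn": "servo_tool", "kwargs": {"targets": "0 0 0 0 0 0 0;0 0 0 0 0 0 0;0 0 0 0 0 0 0;0 0 0 0 0 0 0;0 0 0 0 0 0 0"}}

```text
clock: 48.92
eef_pos: [0.6784, -0.0236, 0.1284]
tool_rot: [0.993, -0.115, 0.0, -0.0]
force: [-0.7, 0.4, -3.8]
grip_width: 0.578
grasp_force: 66.3
```

```bash
python3 - <<'E'
from h import *
delta([.678,-.023,.128],-13)
b=env.capture("scene")
cv2.imwrite("pics/z.png",cv2.resize(b,(800,600))[...,::-1])
E
```

```text
t 48.92 at [ 0.678 -0.024  0.128] yaw -13.2 j6 1.14 tilt 0.0
shift [-0.0005 -0.0005  0.0004] az -0.03
```

View pics/z.png

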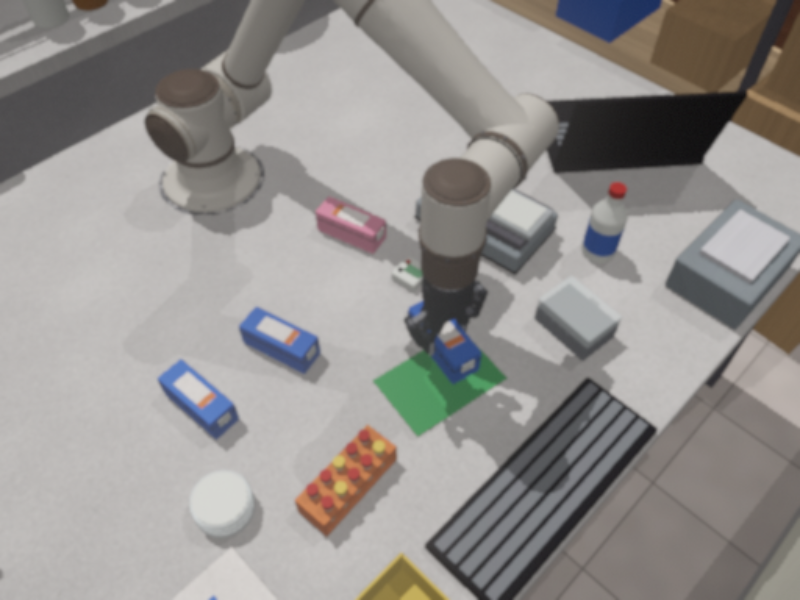

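The picture shows the rattling case held level above the green mat near (445,345). The other two cases are upright in their places at (280,338) and (198,398), and nothing else has moved. I'm handing it in.

```bash
python3 -c "
from plant import env
print(env.finish_job())"
```

```text
the job is handed in; nothing more can be done
None
```

I handed the job in at about 49 s: the knob is off, both quiet cases are back within a few mm of where they stood, and the rattling case (the one nearest the mixer) is held level over the mat's middle, its underside about 90 mm up; I first judged that case quiet and set it back (about 57 N at the wrist), then re-tested and chose it on tilt torques of ±0.03 N m against ±0.08 for the others.

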